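# Roll an end cap up the push-back rack until the catch holds it

### The arm

A 6-joint arm with a two-finger parallel gripper is mounted at the origin on the work surface. World frame = base frame: x ahead of the robot, y to its left, z up, the work surface at z = 0. Lengths are in mm, angles in rad, forces in N, time in s.
With the tool pointing down it reaches from about 350 to 775 mm from the base axis. Payload 7.3 kg.
Tool frame: the origin (TCP) lies midway between the tips of the shut fingers; the grasp point (between the pads) lies 19 mm behind it (bot.grip_depth is the distance from the TCP to the grasp point, in mm); z points along the fingers, x is the direction in which the jaws open and shut, and the axes are right-handed (so a half turn about z gives the same grasp; the last joint's range is limited). The gripper opens to 92 mm and grips with 3 to 60 N. Pads are 19 mm wide; open, the fingers measure 130 mm over their backs; the gripper's body (75 mm by 190 mm) begins 47 mm behind the grasp point.
Start: joints at [1.004, 0.342, 1.524, -0, 1.275, -0.146], TCP at [214.446, 479.226, 226.741] pointing down, gripper open.
Joint ranges: [-2.53, 2.53], [-0.77, 2.02], [0.04, 2.7], [-1, 4.14], [0.28, 2.66], [-3.11, 3.11]. Speed limits (rad/s): [2.57, 2.57, 3.14, 3.14, 3.14, 3.14].

### API

Orientations are given as [roll, pitch, yaw] about the fixed x, y, z axes, in that order (R = Rz(yaw) Ry(pitch) Rx(roll)).
In Python, from plant import bot gives the robot as it stands. The module is installed in compiled form; this text tells all that it offers.
- The arm moves only by the shell command python3 -m inch 'ROWS'. ROWS is JSON, a list that holds one entry, the list of rows, each a list of 7 numbers: the shift along the tool's x, y, z each as a share of 0.2 m, from -1 to 1, then the turn, a rotation vector about the tool's x, y, z each as a share of 45 degrees, from -1 to 1, then the closure, from -1 (fully open) to 1 (shut), so that 0 is half open. A call has exactly 10 rows; each row is the pose to reach, as a shift and turn from the pose commanded when the call began, along the tool's axes at that moment; what a row does not reach only later rows make up. A row lasts 1/8 s, in which the tool goes at most 62.5 mm and 10.7 degrees, less where a joint would pass 70% of its speed; a pose out of reach is approached as far as the arm can. A call with a number of a shift or a turn outside -1 to 1 is refused whole. A call with a gripper value outside its range is refused whole. The fingers move at their own pace and stop on an object; the grip force is fixed at half the most. Time passes only in rows, so rows that repeat a pose let the fingers close, or fill a call up. It gives the time, the measured TCP pose, the force and the opening at its end, in the units of the state.
- bot.get_obs(): the state, without advancing time (a new reading comes with each control period).
- bot.capture(name): name is "side" or "top" or "wrist"; returns the picture (400x640x3 uint8, red, green, blue); there is no depth.
- bot.camera_params(name): a dict with "fx", "fy", "cx", "cy" (pixels), "k1" (the pictures are not rectified: a ray, as slopes to the right and down, at radius r is drawn at 1 + k1 r^2 times it, then the intrinsics apply), "R" (3x3) and "t" (3): a world point X has camera coordinates R X + t; the wrist camera has in their place "T_tool_cam" (4x4, takes a point from camera to tool coordinates, whose origin is the TCP and whose axes are the tool frame's). Camera axes: x right, y down, z forward; pixel columns grow to the right and rows downward; lengths in mm; the calibration is good to about 2 mm. A picture is of the moment at which its call begins: read the wrist's pose just before it. camera_params takes no time and is no camera call.
- bot.close_job(): hands the job in, once; it reports no verdict.
The state is a dict: "time": time; "joint_positions": joint angles; "dq": joint speeds; "tau": joint torques, N m; "tool_pos": TCP position; "tcp_rot": TCP orientation; "contact_force": force on the tool from outside, world axes, zero at the start; "moment": the same for the moment, N m; "grip_width": finger opening in mm.
Only numpy, scipy, OpenCV 4.12 (cv2) and the standard library are available. Lean on these libraries where they do the work, as an engineer would, in place of code of your own. Each camera call takes 0.05 s, during which the arm holds its last target.

### The job

With a fingertip, gently roll the aluminium end cap from the foot of its sloped gutter up the slope, over the red spring catch, until the catch has sprung up behind it and it stays parked at the end stop like its neighbour in the other gutter. Just push it: do not pinch it, lift it out of the gutter, flick it or ram it into the stop. Leave the parked cap, the filler tin, the glue bottle and the screwdriver where they are.

Things in the scene. Friction and masses are not known exactly. Their poses are not given: they have to be found in the camera images.
- cap: The end cap to park: solid aluminium disc, 64 mm across, 30 mm wide (0.14 to 0.28 kg, friction about 0.35), two black rings round its rim, dark faces with brass screws. It stands on its rim in the gutter like a wheel; let go on the slope, it rolls down to the foot. Origin at its centre; y is its axle, x and z turn as it rolls.
- rack: Fixed plywood base (300 x 170 mm, 10 mm thick) that carries two gutters side by side, turned differently on the bench each time. Origin at the centre of its underside, z up; both gutters rise along its x.
- gutter: Aluminium gutter the cap stands in, sloped 7 degrees. Origin on the floor's centre line at the low end; x runs up the slope along the floor, y across, z square to the floor. 270 mm long, 34 mm wide inside, walls 18 mm above the floor. A 12 mm high foot lip at x = 20 mm holds the cap's centre at x = 45 mm at first. The other gutter is 80 mm away towards +y, level with it.
- gutter_stop (a point): Middle of the rubber face of the end stop, on the gutter's floor at x = 247 mm; the stop is 40 mm high. The cap touches it with its centre at x = 215 mm in the gutter.
- gutter_parked (a point): Centre of the cap when parked against the catch: gutter x = 207 mm, 32 mm above its floor. The catch springs up once the cap's centre has passed about x = 209 mm; let go then, the cap rolls back 2 to 8 mm onto the catch and stays. Let go earlier, it rolls down to the foot.
- gutter_catch_nose (a point): Nose of the red catch, a 10 mm wide spring pawl in a slot in the gutter floor at x = 184 mm. It stands 9 mm above the floor when up. It gives way to a cap rolled over it up the slope (up to about 3 N of push) and blocks a cap rolling down.
- catch (a joint): Tilt of the catch: 0 = sprung up, about 0.5 rad = pressed flush with the floor by the cap passing over it.
- parked_cap: Bystander: an identical cap, already parked at the top of the neighbouring gutter behind its own catch. Origin at its centre.
- filler_tin: Bystander: tin with a yellow band, 62 mm across, 55 mm tall, standing on the bench beside the rack. Origin at the centre of its underside.
- glue_bottle: Bystander: small bottle with an orange cap, 36 mm across, 85 mm tall, standing beside the rack. Origin at the centre of its underside.
- screwdriver: Bystander: screwdriver, 190 mm long, blue 26 mm thick handle to its -x, lying on the bench beside the rack. Origin under its middle, x along the blade.

How it is judged:
By the outcome, as a careful person would: the job done as asked, in the order asked, and still so for the second after the job is handed in, with the robot touching nothing.
It also fails if it takes over 38 s, if anything falls off the work surface, if the arm or the gripper's body presses on something with over 40 N, if the wrist force passes 120 N, or if a joint passes its speed limit or range.

## Working session

There is one attempt and no reset: what is moved stays moved. The work goes in short steps, Python scripts to look and compute and a shell command to move; the robot and the scene stay as the last step left them, time stands still between calls to the robot, and variables do not carry over. Pictures are saved under pics/ and viewed, and the job is handed in when it is done.

```bash
mkdir -p pics; python3 - <<'E'
from plant import bot
import cv2
for n in ("side","top","wrist"):
    im=bot.capture(n); cv2.imwrite(f"pics/{n}0.png",im[:,:,::-1])
    print(n,bot.camera_params(n))
print(bot.get_obs())
E
```

```text
side {'fx': 387.7589568801781, 'fy': 387.7589568801781, 'cx': 323.4405769939076, 'cy': 197.98515169578994, 'k1': -0.06632154034960236, 'R': array([[ 0.99029705, -0.13890364,  0.004188  ],
       [-0.10322114, -0.75541227, -0.64706855],
       [ 0.09304384,  0.64035778, -0.76242033]]), 't': array([-570.08793677,  105.64510421,  659.95499793])}
top {'fx': 432.5412601145774, 'fy': 432.5412601145774, 'cx': 321.0426124479059, 'cy': 202.43928133978218, 'k1': -0.08719824989985585, 'R': array([[ 0.02463588, -0.99921249,  0.03110425],
       [-0.98056377, -0.03021073, -0.19386081],
       [ 0.19464782, -0.02572377, -0.98053583]]), 't': array([-36.87842909, 568.50456772, 818.82643933])}
wrist {'fx': 344.54866640753744, 'fy': 344.54866640753744, 'cx': 321.3584925337877, 'cy': 201.41070156276345, 'k1': -0.04593598456120293, 'T_tool_cam': array([[ 9.99999862e-01, -4.77620011e-04,  2.17904043e-04,
        -3.49207614e-02],
       [ 3.87919544e-04,  9.51935228e-01,  3.06299153e-01,
        -8.45662088e+01],
       [-3.53725140e-04, -3.06299026e-01,  9.51935282e-01,
        -1.57166538e+02],
       [ 0.00000000e+00,  0.00000000e+00,  0.00000000e+00,
         1.00000000e+00]])}
{'time': 0.15, 'joint_positions': array([ 1.00398872e+00,  3.42565020e-01,  1.52478876e+00, -5.07814602e-06,
        1.27540058e+00, -1.46000388e-01]), 'dq': array([ 0.00185247, -0.0030264 , -0.00327744,  0.00090495, -0.00136083,
        0.00013875]), 'tau': array([ 1.54053061e-03, -4.31470478e+01, -2.44352621e+01,  7.17748585e-02,
        5.37311495e-02, -8.20540231e-05]), 'tool_pos': array([214.27853946, 478.94962574, 226.20648032]), 'tcp_rot': array([-3.14142845e+00,  1.15005281e-03,  1.14999069e+00]), 'contact_force': array([-0.70201117, -0.84600478,  0.18793226]), 'moment': array([-0.00281236, -0.01110623, -0.02586398]), 'grip_width': 91.9773811228386}
```

View pics/side0.png

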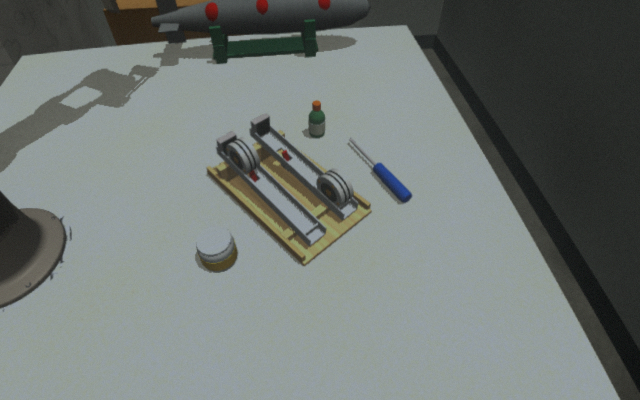

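View pics/top0.png

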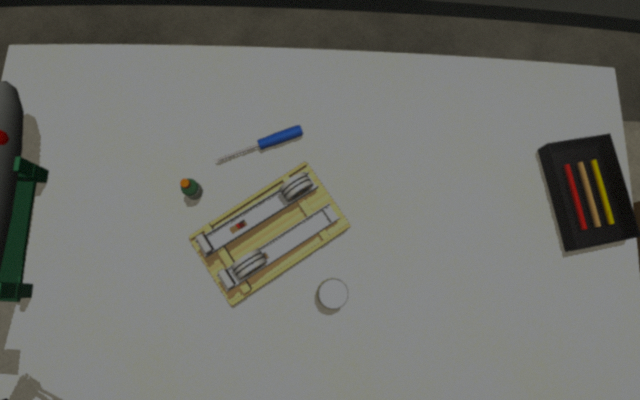

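View pics/wrist0.png

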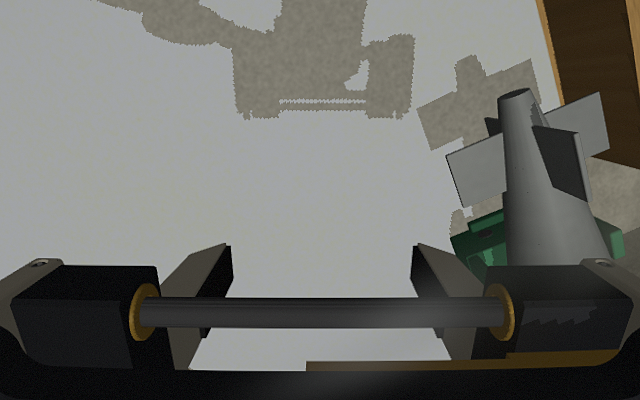

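```bash
python3 - <<'E'
import cv2
a=cv2.imread("pics/top0.png")[150:315,180:360]; cv2.imwrite("pics/topz.png",cv2.resize(a,None,fx=4,fy=3.6*4/3.6*0.9,interpolation=cv2.INTER_CUBIC)[:600])
a=cv2.imread("pics/side0.png")[105:270,200:380]; cv2.imwrite("pics/sidez.png",cv2.resize(a,None,fx=4,fy=3.6,interpolation=cv2.INTER_CUBIC))
E
```

```text
(no output)
```

View pics/topz.png

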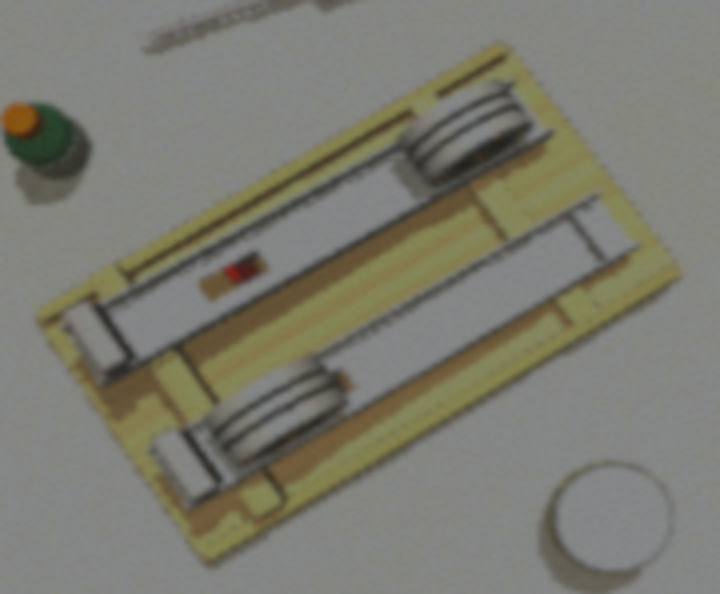

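View pics/sidez.png

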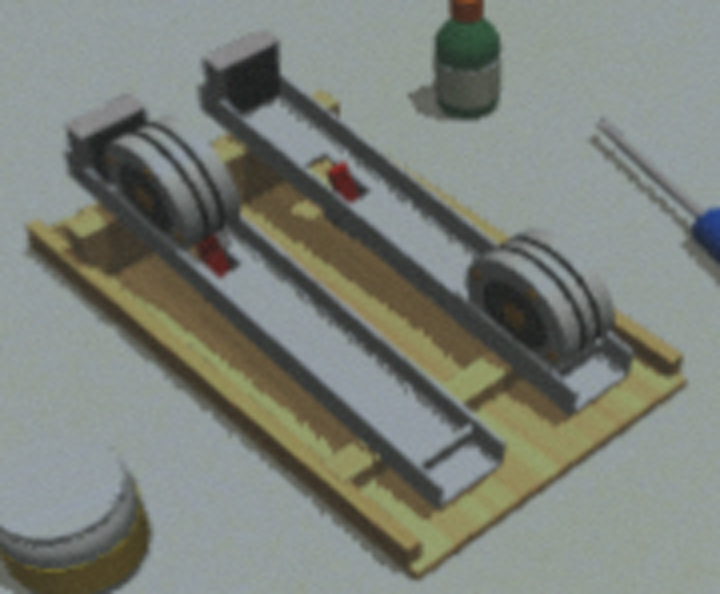

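```bash
cat > h.py <<'E'
import numpy as np, cv2
from plant import bot
from scipy.optimize import least_squares
from scipy.spatial.transform import Rotation as Ro
def proj(P,c):
    q=bot.camera_params(c); X=np.atleast_2d(P)@q["R"].T+q["t"]
    s=X[:,:2]/X[:,2:]; s=s*(1+q["k1"]*(s**2).sum(1,keepdims=True))
    return s*[q["fx"],q["fy"]]+[q["cx"],q["cy"]]
s7,c7=np.sin(np.radians(7)),np.cos(np.radians(7))
def g2w(p,g,dx=0):  # p=[x0,y0,z0,yaw] gutter origin
    g=np.atleast_2d(np.array(g,float))
    l=np.c_[g[:,0]*c7-g[:,2]*s7, g[:,1], g[:,0]*s7+g[:,2]*c7]
    return l@Ro.from_euler('z',p[3]).as_matrix().T+p[:3]
E
cat > fit.py <<'E'
from h import *
W=18.
def t(u,v): return (180+u/4,150+v/3.6)
def s(u,v): return (200+u/4,105+v/3.6)
T=[((0,-W,18),t(512,85)),((0,W,18),t(552,130)),((0,80-W,18),t(597,197)),((0,80+W,18),t(637,245)),
((247,-W,40),t(90,305)),((247,W,40),t(133,365)),((247,80-W,40),t(178,428)),((247,80+W,40),t(220,488))]
S=[((0,W,-1),s(578,412)),((0,-W,-1),s(632,364)),((0,80+W,-1),s(440,507)),((0,80-W,-1),s(502,457)),
((247,W,40),s(213,80)),((247,-W,40),s(280,46)),((247,80+W,40),s(77,142)),((247,80-W,40),s(146,112))]
def res(p): return np.r_[(proj(g2w(p,[a for a,b in T]),"top")-[b for a,b in T]).ravel(),(proj(g2w(p,[a for a,b in S]),"side")-[b for a,b in S]).ravel()]
r=least_squares(res,[560,-20,20,2.07],loss='soft_l1',x_scale=[10,10,10,.1])
print(r.x); print(res(r.x).reshape(-1,2).round(1).tolist())
p=r.x; np.save("p.npy",p)
th=np.linspace(0,2*np.pi,60)
for n in("top","side"):
    im=cv2.imread(f"pics/{n}0.png"); x0,y0=(180,150) if n=="top" else (200,105)
    im=cv2.resize(im[y0:y0+165,x0:x0+180],None,fx=4,fy=3.6,interpolation=cv2.INTER_CUBIC)
    def dr(g,col):
        q=(proj(g2w(p,g),n)-[x0,y0]+.5)*[4,3.6]
        cv2.polylines(im,[q.round().astype(int)],False,col,1)
    for y in (-15,15): dr(np.c_[45+32*np.cos(th),0*th+y,32+32*np.sin(th)],(0,255,0)); dr(np.c_[207+32*np.cos(th),0*th+80+y,32+32*np.sin(th)],(0,255,255))
    for o in(0,80):
        for y in(-17,17): dr([(0,y+o,18),(270,y+o,18)],(255,0,0)); dr([(0,y+o,0),(247,y+o,0)],(255,0,255))
        dr([(184,o-5,9),(184,o+5,9)],(255,255,0)); dr([(247,o-17,40),(247,o+17,40)],(0,0,255))
    cv2.imwrite(f"pics/{n}ov.png",im)
E
python3 fit.py
```

```text
[ 6.21164074e+02 -3.30868254e-01  2.21836747e+01  2.20318835e+00]
[[-0.6, -1.9], [-0.8, -0.5], [0.1, -2.0], [0.2, -1.1], [0.2, -0.6], [-0.5, -1.7], [0.7, 0.1], [0.6, -0.6], [-3.1, -0.5], [-2.9, 2.0], [-1.4, -0.7], [-1.7, 1.1], [0.7, -1.3], [-1.6, 0.1], [0.4, 0.9], [-1.0, 0.2]]
```

View pics/topov.png

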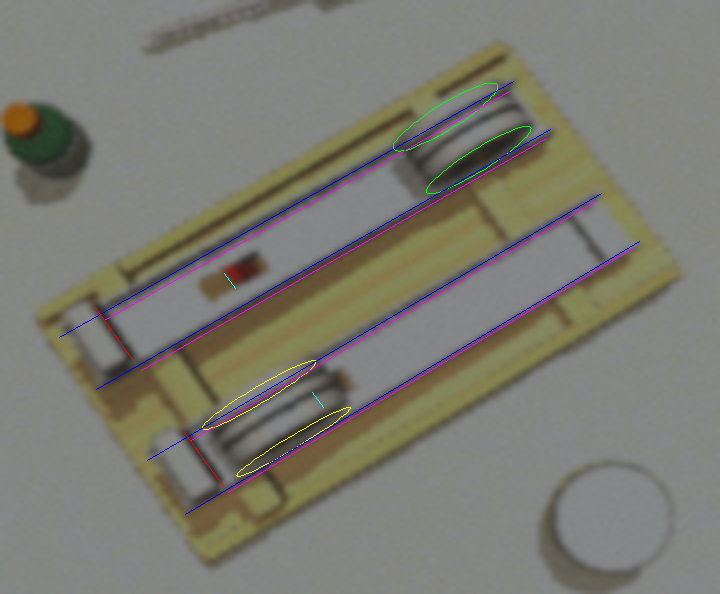

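View pics/sideov.png

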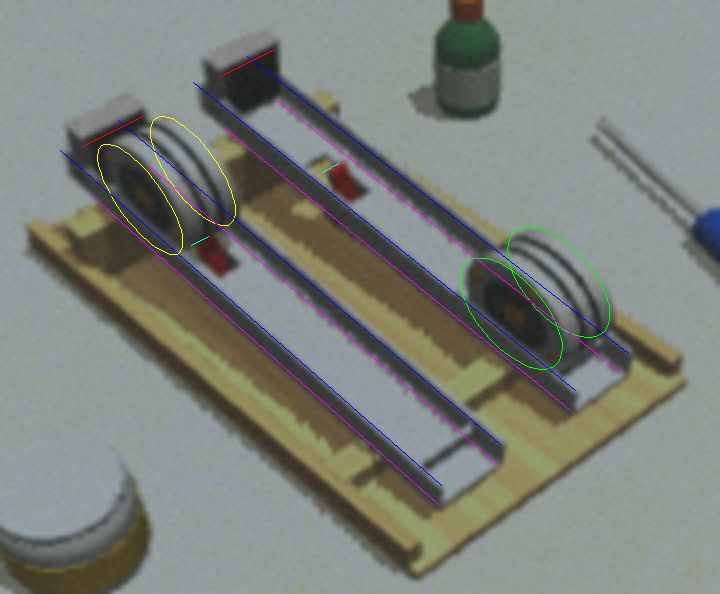

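```bash
cat >> h.py <<'E'
def target_R(p):
    Rg=Ro.from_euler('z',p[3])*Ro.from_euler('y',-np.radians(7))
    return Rg*Ro.from_matrix(np.array([[0,-1,0],[-1,0,0],[0,0,-1.]]))  # columns: tool x=-gy, y=-gx, z=-gz
def plan(p,g):
    o=bot.get_obs(); Rn=Ro.from_euler('xyz',o["tcp_rot"]); 
    d=Rn.inv().apply(g2w(p,g)[0]-o["tool_pos"])
    rv=(Rn.inv()*target_R(p)).as_rotvec(degrees=True)
    Rt=target_R(p); loc=w2g(p,o["tool_pos"])
    print("t",o["time"],"now g",loc.round(1),"F_tool/g",Rt.inv().apply(o["contact_force"]).round(2),"w",o["grip_width"].round(1))
    print("shift share",(d/200).round(4),"turn share",(rv/45).round(4))
def w2g(p,w):
    l=Ro.from_euler('z',p[3]).inv().apply(np.array(w)-p[:3])
    return np.array([l[0]*c7+l[2]*s7,l[1],-l[0]*s7+l[2]*c7])
E
python3 -c "
from h import *
p=np.load('p.npy'); plan(p,[-45,0,110]); print(target_R(p).as_matrix())"
```

```text
Traceback (most recent call last):
  File "h.py", line 22, in plan
    print("t",o["time"],"now g",loc.round(1),"F_tool/g",Rt.inv().apply(o["contact_force"]).round(2),"w",o["grip_width"].round(1))
                                                                                                        ^^^^^^^^^^^^^^^^^^^^^
AttributeError: 'float' object has no attribute 'round'
```

```bash
sed -i 's/o\["grip_width"\].round(1)/round(o["grip_width"],1)/' h.py
python3 -c "
from h import *
p=np.load('p.npy'); plan(p,[-45,0,110]); print(target_R(p).as_matrix())"
```

```text
t 0.15 now g [647.3  44.9 126.1] F_tool/g [-1.07  0.24 -0.22] w 92.0
shift share [-1.4994  3.0883  0.5029] turn share [0.1522 0.0417 0.6581]
[[ 0.80661595  0.5866701  -0.07203403]
 [ 0.59107589 -0.80060356  0.09830176]
 [ 0.         -0.12186934 -0.99254615]]
```

```bash
python3 -m inch '[[[-0.05,0.1,0,0,0,0,1],[-0.1,0.2,0,0,0,0,1],[-0.15,0.3,0,0,0,0,1],[-0.2,0.4,0,0,0,0,1],[-0.25,0.5,0,0,0,0,1],[-0.3,0.6,0,0,0,0,1],[-0.35,0.7,0,0,0,0,1],[-0.4,0.8,0,0,0,0,1],[-0.45,0.9,0,0,0,0,1],[-0.5,1,0,0,0,0,1]]]'
python3 -m inch '[[[-0.05,0.1,0,0,0,0.06,1],[-0.1,0.2,0,0,0,0.13,1],[-0.15,0.3,0,0,0,0.2,1],[-0.2,0.4,0,0.02,0,0.26,1],[-0.25,0.5,0,0.04,0,0.33,1],[-0.3,0.6,0,0.06,0.01,0.4,1],[-0.35,0.7,0,0.09,0.02,0.46,1],[-0.4,0.8,0,0.11,0.03,0.53,1],[-0.45,0.9,0,0.13,0.04,0.6,1],[-0.5,1,0,0.152,0.042,0.658,1]]]'
python3 -c "
from h import *
p=np.load('p.npy'); plan(p,[-30,0,110])"
```

```text
time: 1.4
tool_pos: [356.4, 305.6, 226.5]
tcp_rot: [-3.141, 0.0, 1.15]
contact_force: [-1.3, 0.1, 0.1]
grip_width: 0.8
time: 2.65
tool_pos: [498.1, 132.6, 226.5]
tcp_rot: [-3.018, -0.001, 0.631]
contact_force: [-0.1, 0.2, 0.5]
grip_width: 0.4
t 2.65 now g [203.5  20.7 180.8] F_tool/g [-0.   -0.3  -0.44] w 0.4
shift share [0.105  1.168  0.3529] turn share [-0.0015 -0.0013 -0.002 ]
```

```bash
python3 -m inch '[[[0,0.12,0,0,0,0,1],[0.02,0.26,0,0,0,0,1],[0.04,0.4,0,0,0,0,1],[0.06,0.54,0,0,0,0,1],[0.08,0.68,0,0,0,0,1],[0.1,0.8,0.05,0,0,0,1],[0.1,0.9,0.1,0,0,0,1],[0.1,0.96,0.15,0,0,0,1],[0.1,1,0.15,0,0,0,1],[0.1,1,0.15,0,0,0,1]]]'
python3 -c "
from h import *
p=np.load('p.npy'); plan(p,[-30,0,110])
o=bot.get_obs(); im=bot.capture('wrist'); cv2.imwrite('pics/wrist1.png',im[:,:,::-1]); np.savez('w1.npz',pos=o['tool_pos'],rot=o['tcp_rot'])
im=bot.capture('side'); cv2.imwrite('pics/side1.png',im[:,:,::-1])
"
```

```text
time: 3.9
tool_pos: [629.4, -12.2, 172.7]
tcp_rot: [-3.019, -0.002, 0.632]
contact_force: [-0.1, 0.5, -0.0]
grip_width: 0.5
t 3.9 now g [  4.    0.4 151.2] F_tool/g [ 0.18 -0.47  0.09] w 0.5
shift share [0.0014 0.1702 0.2059] turn share [-0.0002 -0.0021  0.0002]
```

View pics/wrist1.png

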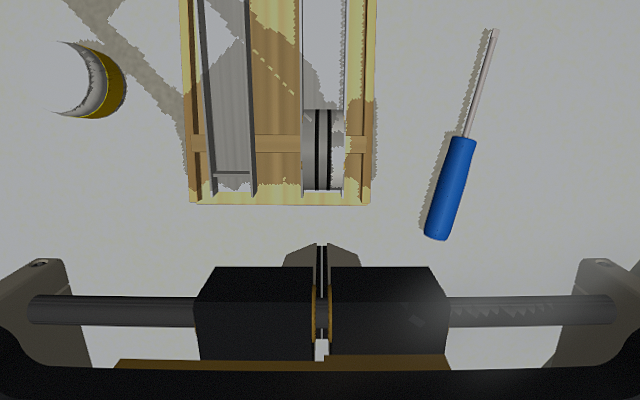

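View pics/side1.png

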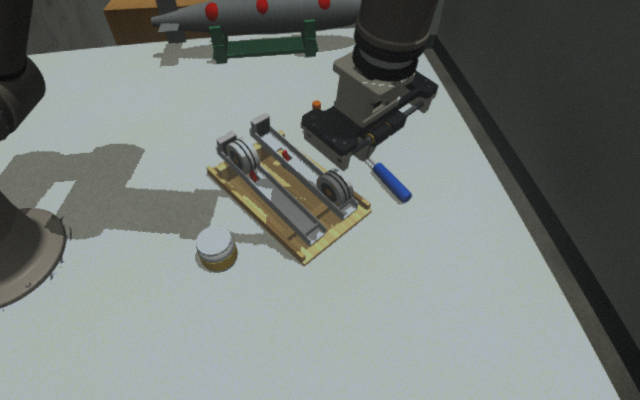

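```bash
python3 - <<'E'
import cv2
a=cv2.imread("pics/wrist1.png")[60:215,170:390]; cv2.imwrite("pics/wz.png",cv2.resize(a,None,fx=3.6,fy=3.6,interpolation=cv2.INTER_CUBIC))
E
```

```text
(no output)
```

View pics/wz.png

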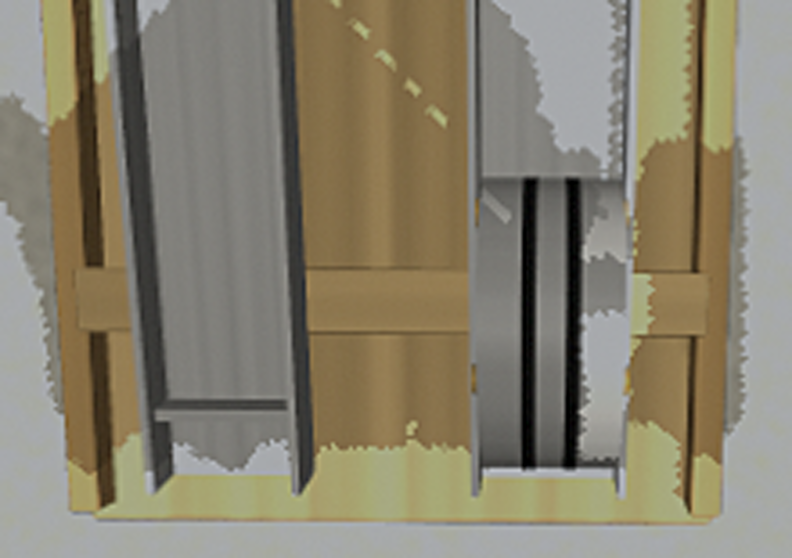

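```bash
cat > fit2.py <<'E'
from h import *
d=np.load('w1.npz'); T=np.eye(4); T[:3,:3]=Ro.from_euler('xyz',d['rot']).as_matrix(); T[:3,3]=d['pos']
q=bot.camera_params('wrist'); C=np.linalg.inv(T@q['T_tool_cam'])
def pw(P):
    X=np.atleast_2d(P)@C[:3,:3].T+C[:3,3]; s=X[:,:2]/X[:,2:]; s=s*(1+q["k1"]*(s**2).sum(1,keepdims=True))
    return s*[q["fx"],q["fy"]]+[q["cx"],q["cy"]]
def c(u,v): return (170+u/3.6-.36,60+v/3.6-.36)
M=[((0,18,18),c(476,495)),((0,-18,18),c(622,497)),((0,98,18),c(152,494)),((0,62,18),c(296,494))]
th=np.linspace(0,2*np.pi,181); ci=np.c_[45+32*np.cos(th),0*th,32+32*np.sin(th)]
def res(v):
    p=v[:4]; r=(pw(g2w(p,[a for a,b in M]))-[b for a,b in M]).ravel()
    f=pw(g2w(p,[(v[4],18,18),(v[4],-18,18)]))-[c(473,0),c(629,0)]
    k=pw(g2w(p,ci))[:,1]
    return np.r_[r,f.ravel(),k.max()-c(0,468)[1],k.min()-c(0,179)[1]]
p0=np.load('p.npy'); r=least_squares(res,np.r_[p0,130],x_scale=[10,10,10,.1,50]); p=r.x[:4]
print(p0.round(3),r.x.round(3)); print(res(r.x).round(2)); np.save('p2.npy',p)
plan(p,[-35,0,110]); print(w2g(p,g2w(p0,[207,0,32])[0]))
E
python3 fit2.py
```

```text
[ 6.21164e+02 -3.31000e-01  2.21840e+01  2.20300e+00] [622.074  -2.133  18.94    2.196 114.828]
[-0.33  0.3  -0.48  0.01  0.28  0.03  0.37  0.27 -0.89 -0.15  1.04  0.19
 -0.48 -0.11]
t 4.0 now g [  7.   -0.3 154.5] F_tool/g [-0.24  0.47 -0.62] w 0.2
shift share [-0.0033  0.21    0.2227] turn share [ 0.0001 -0.0014  0.0101]
[209.36924946   1.13607776  34.9773466 ]
```

```bash
python3 -m inch '[[[0,0.1,0,0,0,0.01,1],[0,0.18,0.06,0,0,0.01,1],[0,0.21,0.16,0,0,0.01,1],[0,0.21,0.28,0,0,0.01,1],[0,0.21,0.4,0,0,0.01,1],[0,0.21,0.5,0,0,0.01,1],[0,0.21,0.58,0,0,0.01,1],[0,0.21,0.63,0,0,0.01,1],[0,0.21,0.652,0,0,0.01,1],[0,0.21,0.652,0,0,0.01,1]]]'
python3 -c "
from h import *
p=np.load('p2.npy'); plan(p,[3.5,0,24])
o=bot.get_obs(); im=bot.capture('wrist'); cv2.imwrite('pics/wrist2.png',im[:,:,::-1])
im=bot.capture('side')[90:240,220:420]; cv2.imwrite('pics/side2.png',cv2.resize(im[:,:,::-1],None,fx=4,fy=4))
"
```

```text
time: 5.25
tool_pos: [644.8, -32.7, 38.1]
tcp_rot: [-3.019, -0.001, 0.625]
contact_force: [-0.1, 1.0, -0.6]
grip_width: 0.1
t 5.25 now g [-35.4  -0.5  23.7] F_tool/g [ 0.53 -0.83  0.68] w 0.1
shift share [-0.0026 -0.1947 -0.0016] turn share [-0.0001 -0.0009 -0.0005]
```

View pics/wrist2.png

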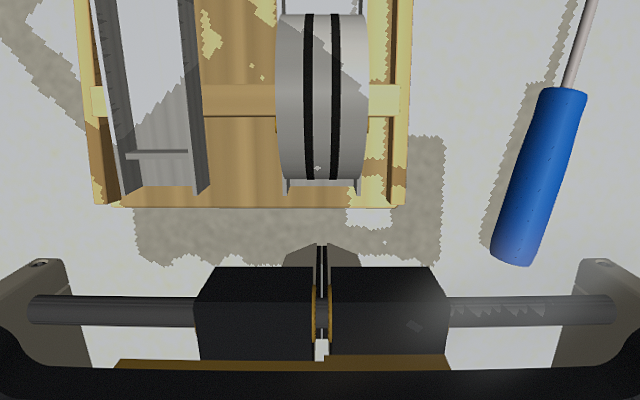

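View pics/side2.png

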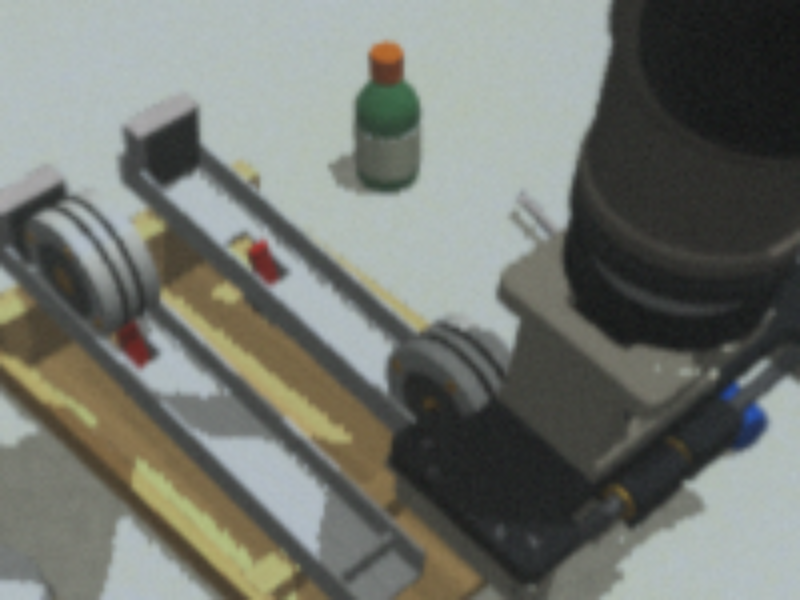

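```bash
python3 -m inch '[[[-0.002,-0.06,0,0,0,0,1],[-0.002,-0.11,0,0,0,0,1],[-0.002,-0.145,0,0,0,0,1],[-0.002,-0.165,0,0,0,0,1],[-0.002,-0.178,0,0,0,0,1],[-0.002,-0.19,0,0,0,0,1],[-0.002,-0.203,0,0,0,0,1],[-0.002,-0.215,0,0,0,0,1],[-0.002,-0.23,0,0,0,0,1],[-0.002,-0.245,0,0,0,0,1]]]'
python3 -c "
from h import *
p=np.load('p2.npy'); plan(p,[3.5,0,24])
im=bot.capture('wrist'); cv2.imwrite('pics/wrist3.png',im[:,:,::-1])
"
```

```text
time: 6.6
tool_pos: [615.7, 6.7, 44.0]
tcp_rot: [-3.019, -0.0, 0.625]
contact_force: [-0.1, -1.4, 0.3]
grip_width: 0.6
t 6.6 now g [13.8 -0.  23.5] F_tool/g [-0.94  1.01 -0.44] w 0.6
shift share [-0.      0.0517 -0.0023] turn share [-0.0004 -0.0007 -0.0007]
```

View pics/wrist3.png

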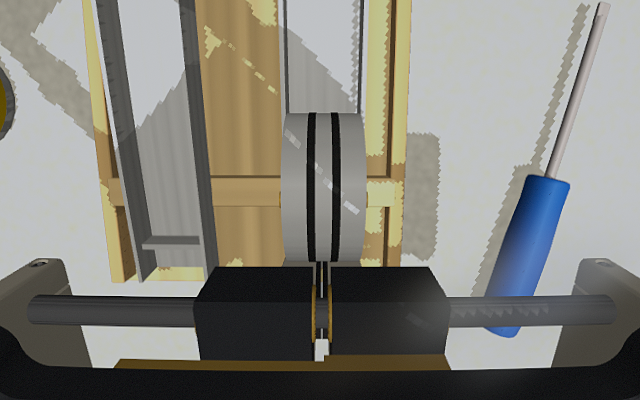

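```bash
cat > capx.py <<'E'
from h import *
import sys
q=bot.camera_params('wrist')
th=np.linspace(0,2*np.pi,721)
def rows(off,tz):  # cap relative to tool: tool y=-gx, tool z=-gz
    P=np.c_[0*th, -(off+32*np.cos(th)), tz-(32+32*np.sin(th))]
    C=np.linalg.inv(q['T_tool_cam']); X=P@C[:3,:3].T+C[:3,3]; s=X[:,:2]/X[:,2:]; s=s*(1+q["k1"]*(s**2).sum(1,keepdims=True))
    v=s[:,1]*q['fy']+q['cy']; return v.min().round(1),v.max().round(1)
for off in (36,38,40,41.5,43,45,47): print(off,rows(off,23.5))
E
python3 capx.py; python3 - <<'E'
import cv2
im=cv2.imread('pics/wrist3.png').mean(2)
print(im[100:125,345].astype(int), im[250:275,345].astype(int),im[250:275,300].astype(int))
E
```

```text
36 (np.float64(130.6), np.float64(274.5))
38 (np.float64(125.9), np.float64(270.4))
40 (np.float64(121.2), np.float64(266.3))
41.5 (np.float64(117.7), np.float64(263.2))
43 (np.float64(114.1), np.float64(260.1))
45 (np.float64(109.2), np.float64(256.0))
47 (np.float64(104.3), np.float64(251.8))
[150 149 149 149 148 150 148 147 148 149 148 150 155 101  93 100 105 109
 110 114 114 118 118 119 120] [119 119 116 113 110 113 108 104 102 103  94  85  90  88  91  89  68  13
  21  14  22  16  15  21  19] [120 119 116 114 111 110 110 105 102 101  93  85  88  89  89  92  70   4
  19  17  21  15  19  22  18]
```

```bash
python3 -m inch '[[[0,-0.025,0,0,0,0,1],[0,-0.07,0,0,0,0,1],[0,-0.125,0,0,0,0,1],[0,-0.18,0,0,0,0,1],[0,-0.24,0,0,0,0,1],[0,-0.3,0,0,0,0,1],[0,-0.36,0,0,0,0,1],[0,-0.415,0,0,0,0,1],[0,-0.46,0,0,0,0,1],[0,-0.485,0,0,0,0,1]]]'
python3 -c "
from h import *
p=np.load('p2.npy'); plan(p,[165,0,24])
im=bot.capture('wrist'); cv2.imwrite('pics/wrist4.png',im[:,:,::-1])
im=im.mean(2);print(im[100:125,345].astype(int), im[250:275,345].astype(int))
"
```

```text
time: 7.9
tool_pos: [559.2, 85.1, 55.9]
tcp_rot: [-3.019, -0.0, 0.625]
contact_force: [0.9, -0.4, 1.1]
grip_width: 0.2
t 7.9 now g [ 1.113e+02 -1.000e-01  2.360e+01] F_tool/g [ 0.45  0.68 -1.24] w 0.2
shift share [-0.0004 -0.2686 -0.002 ] turn share [-0.0004 -0.0005 -0.0001]
[148 148 148 148 147 150 148 147 148 149 148 148 154 104  93 100 103 104
 109 112 115 118 118 121 123] [118 116 114 112 112 111 110 106 103 100  91  77  88  87  89  89  68  11
  18  21  18  14  21  17  22]
```

View pics/wrist4.png

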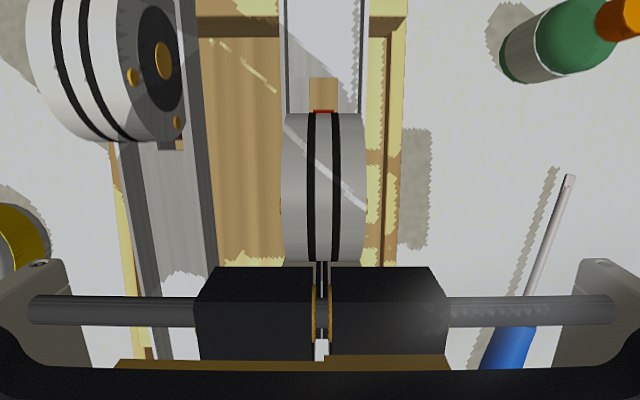

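```bash
python3 -m inch '[[[0,-0.02,0,0,0,0,1],[0,-0.045,0,0,0,0,1],[0,-0.07,0,0,0,0,1],[0,-0.095,0,0,0,0,1],[0,-0.12,0,0,0,0,1],[0,-0.145,0,0,0,0,1],[0,-0.17,0,0,0,0,1],[0,-0.195,0,0,0,0,1],[0,-0.22,0,0,0,0,1],[0,-0.235,0,0,0,0,1]]]'
python3 -c "
from h import *
p=np.load('p2.npy'); plan(p,[170,0,24])
im=bot.capture('wrist'); cv2.imwrite('pics/wrist5.png',im[:,:,::-1])
im=im.mean(2);print(im[100:125,345].astype(int), im[250:275,345].astype(int))
im=bot.capture('side')[90:240,200:400]; cv2.imwrite('pics/side5.png',cv2.resize(im[:,:,::-1],None,fx=4,fy=4))
"
```

```text
time: 9.2
tool_pos: [531.8, 122.9, 61.5]
tcp_rot: [-3.019, -0.0, 0.625]
contact_force: [0.2, -0.4, 1.2]
grip_width: 0.5
t 9.2 now g [158.2   0.   23.5] F_tool/g [-0.07  0.27 -1.24] w 0.5
shift share [ 0.0001 -0.0589 -0.0026] turn share [-0.0009 -0.0002 -0.0003]
[159 160 160 159 160 158 159 159 158 158 160 161 167 111  96 106 109 113
 116 120 125 126 127 128 130] [127 127 124 122 120 119 115 113 108 107  96  91  95  94  96  95  76  11
  16  21  17  23  21  19  21]
```

View pics/wrist5.png

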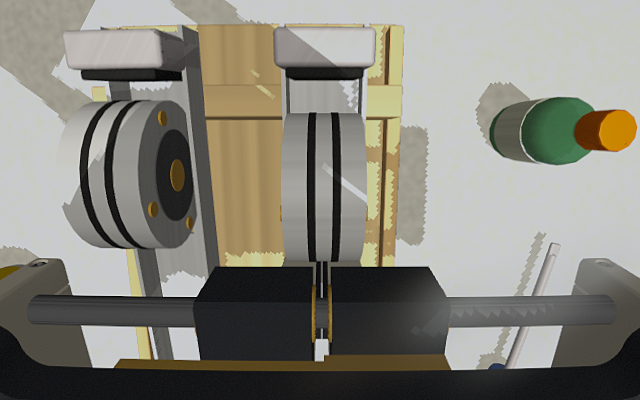

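View pics/side5.png

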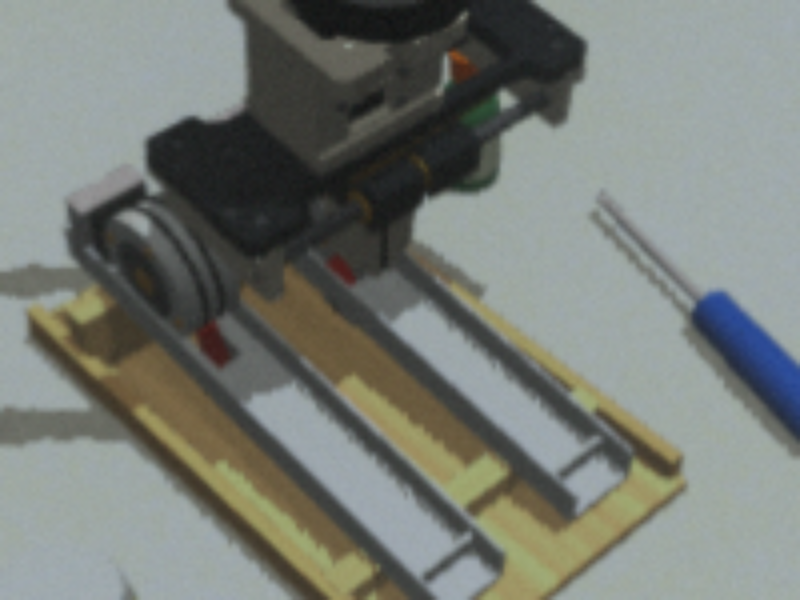

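```bash
python3 -m inch '[[[0,-0.006,0,0,0,0,1],[0,-0.013,0,0,0,0,1],[0,-0.019,0,0,0,0,1],[0,-0.025,0,0,0,0,1],[0,-0.031,0,0,0,0,1],[0,-0.037,0,0,0,0,1],[0,-0.042,0,0,0,0,1],[0,-0.047,0,0,0,0,1],[0,-0.05,0,0,0,0,1],[0,-0.052,0,0,0,0,1]]]'
python3 -c "
from h import *
p=np.load('p2.npy'); plan(p,[170,0,24])
im=bot.capture('wrist'); cv2.imwrite('pics/wrist6.png',im[:,:,::-1])
im=im.mean(2);print(im[65:125,345].astype(int), im[250:275,345].astype(int))
im=bot.capture('side')[90:240,200:400]; cv2.imwrite('pics/side6.png',cv2.resize(im[:,:,::-1],None,fx=4,fy=4))
"
```

```text
time: 10.55
tool_pos: [526.2, 130.9, 62.9]
tcp_rot: [-3.019, -0.0, 0.625]
contact_force: [0.6, -1.2, 1.2]
grip_width: 0.4
t 10.55 now g [ 1.681e+02 -1.000e-01  2.360e+01] F_tool/g [-0.17  1.17 -1.36] w 0.4
shift share [-0.0005 -0.0096 -0.002 ] turn share [-0.0004 -0.0007 -0.0006]
[201 201 201 201 202 201 203 204 202 158 135 139 139 139 138 139 137 137
 137 135 135 136 137 137 134 125 116 108  95  59  23  19  25  23  22  22
  26  24  13   0 149 162 158 157 157 158 159 165 110  99 112 113 113 116
 118 121 122 122 125 127] [125 125 121 118 116 115 114 110 107 103 100  89  95  94  95  96  75  12
  18  24  20  19  23  21  20]
```

View pics/wrist6.png

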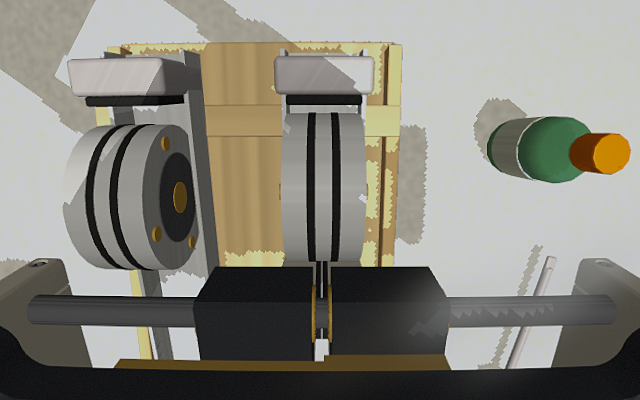

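View pics/side6.png

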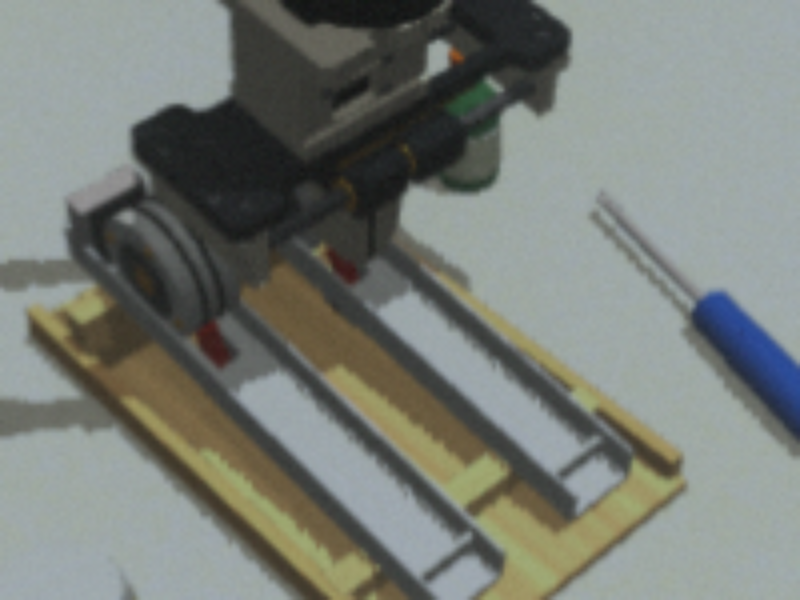

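```bash
python3 - <<'E'
import cv2,numpy as np
def n(a): return cv2.resize(a,(320,320),interpolation=cv2.INTER_NEAREST)
a=cv2.imread("pics/side0.png")[140:172,270:302]
b=cv2.resize(cv2.imread("pics/side5.png"),(200,150),interpolation=cv2.INTER_AREA)[50:82,70:102]
c=cv2.resize(cv2.imread("pics/side6.png"),(200,150),interpolation=cv2.INTER_AREA)[50:82,70:102]
cv2.imwrite("pics/cmp.png",cv2.resize(np.hstack([n(a),n(b),n(c)]),(798,266)))
E
```

```text
(no output)
```

View pics/cmp.png

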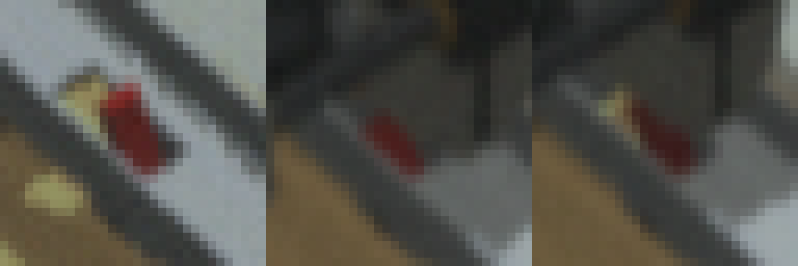

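```bash
python3 -m inch '[[[0,-0.003,0,0,0,0,1],[0,-0.005,0,0,0,0,1],[0,-0.005,0,0,0,0,1],[0,0,0,0,0,0,1],[0,0.006,0,0,0,0,1],[0,0.013,0,0,0,0,1],[0,0.02,0,0,0,0,1],[0,0.028,0,0,0,0,1],[0,0.036,0,0,0,0,1],[0,0.04,0,0,0,0,1]]]'
python3 -c "
from h import *
p=np.load('p2.npy'); plan(p,[170,0,24])
im=bot.capture('wrist'); cv2.imwrite('pics/wrist7.png',im[:,:,::-1])
im=im.mean(2);print(im[85:125,345].astype(int), im[240:275,345].astype(int))
"
```

```text
time: 11.9
tool_pos: [530.9, 124.3, 61.8]
tcp_rot: [-3.019, -0.0, 0.625]
contact_force: [1.3, -0.5, -0.0]
grip_width: 0.4
t 11.9 now g [ 1.60e+02 -1.00e-01  2.36e+01] F_tool/g [ 0.76  1.12 -0.13] w 0.4
shift share [-0.0005 -0.0502 -0.002 ] turn share [-0.0004 -0.0007 -0.0007]
[176 215 206 204 204 206 208 193 163 156 155 168 174 163 157 158 158 158
 163 128 103 109 115 118 122 121 122 123 124 125 126 128 129 131 131 132
 134 135 136 138] [129 128 126 125 123 122 119 116 112 111 106 104 100  91  94  94  94  95
  93  94  93  94  95  95  95  97  75  10  19  21  20  22  23  20  21]
```

View pics/wrist7.png

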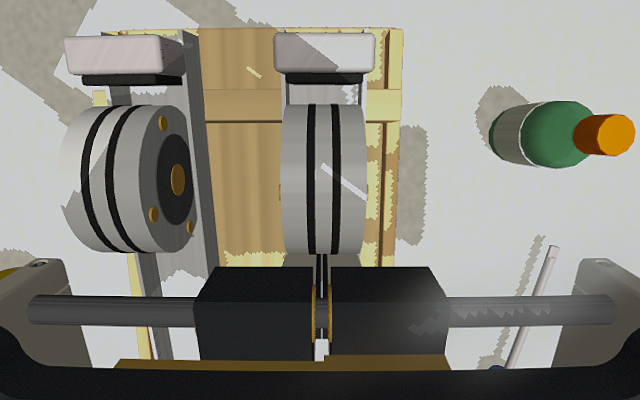

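```bash
python3 -m inch '[[[0,0.03,0,0,0,0,1],[0,0.09,0,0,0,0,1],[0,0.15,0,0,0,0,1],[0,0.2,-0.04,0,0,0,1],[0,0.22,-0.14,0,0,0,1],[0,0.25,-0.26,0,0,0,1],[0,0.3,-0.38,0,0,0,1],[0,0.35,-0.48,0,0,0,1],[0,0.4,-0.52,0,0,0,1],[0,0.4,-0.52,0,0,0,1]]]'
python3 -c "
from h import *
for n in ('wrist','side','top'):
    im=bot.capture(n); cv2.imwrite(f'pics/{n}8.png',im[:,:,::-1])
"
python3 - <<'E'
import cv2,numpy as np
a=cv2.imread("pics/side0.png")[105:225,200:380];b=cv2.imread("pics/side8.png")[105:225,200:380]
cv2.imwrite("pics/cmp8.png",cv2.resize(np.hstack([a,b]),(792,264),interpolation=cv2.INTER_CUBIC))
E
```

```text
time: 13.2
tool_pos: [585.2, 48.8, 155.4]
tcp_rot: [-3.02, -0.001, 0.624]
contact_force: [0.0, 0.2, 0.3]
grip_width: 0.4
```

View pics/cmp8.png

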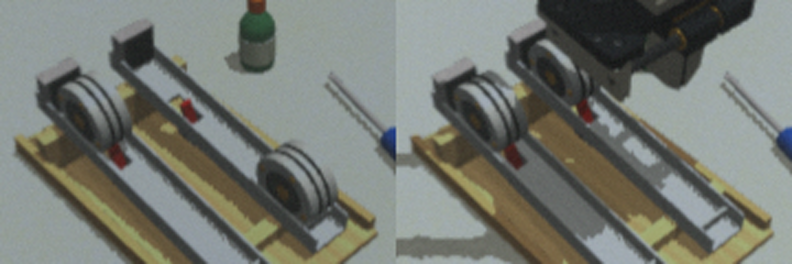

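View pics/wrist8.png

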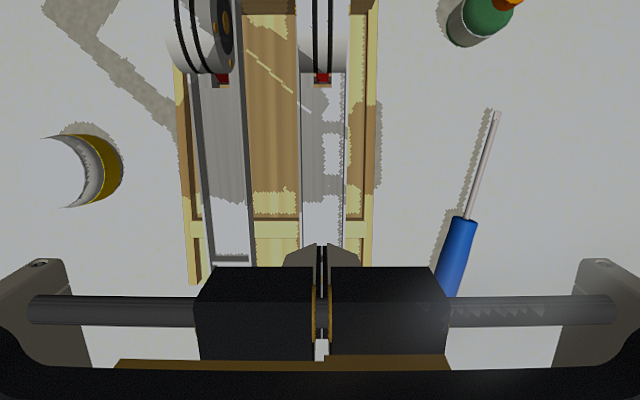

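View pics/top8.png

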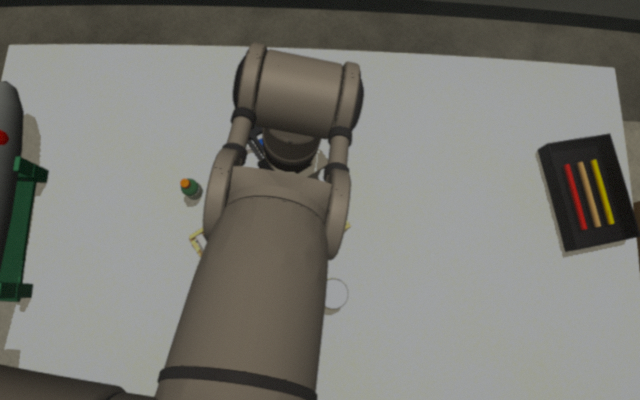

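The side view shows the cap at the top of its gutter, with the red catch up behind it. It matches the neighbour: in the wrist view both caps' lower edges are at row ~72, with red noses at (222,79) and (322,79). The arm is clear and nothing else has moved, so I'm handing the job in.

```bash
python3 -c "
from plant import bot
print(bot.close_job())"
```

```text
the job is handed in; nothing more can be done
None
```

The cap is parked at the top of its gutter with the red catch up behind it. I handed the job in at about 13.4 s of the 38 s allowed.

- **What I did:** With the fingers shut and the tool held square to the slope, I pushed the cap steadily up the gutter and slowly over the catch. I stopped at about x = 212 mm, about 3 mm short of the stop by my estimate. I then backed off gently and raised the tool clear.
- **Cap position:** As the finger backed off, the cap rolled back onto the catch and stayed at about x = 206.5 mm. In the wrist picture it is level with its neighbour.
- **Contact:** Measured forces stayed within about 2 N, little above sensor noise, so I judged contact with the cap from the wrist pictures.
- **Bystanders:** The parked cap, glue bottle, tin and screwdriver looked unmoved by eye in the last pictures; I did not measure them again.
- **Disagreements and limits:** My first gutter fit from the fixed cameras was about 2–3 mm off the later wrist-camera fit, so I used the wrist fit. The last top-camera picture was mostly blocked by the arm and could not confirm the cap's position.

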